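# Draw the sleeve carrier out to the unloading position

## Task

The camera check is finished: draw the white sleeve carrier with the bow handle straight and level out of its guide channel from under the camera, until its steel cam holds the red roller lever aside and its front edge stands over the yellow band. Let go and leave it resting there, still in the channel, with both gear sleeves seated in their nests. Do not force the carrier if it binds, and leave the other things on the bench undisturbed.

Things in the scene. Friction and masses are not known exactly. Their poses are not given: they have to be found in the camera images.
- station: Vision station bolted to the bench: black base plate 450x320x12 mm carrying a guide channel, camera column and limit switch. Origin at bench level on the channel's centre line; +x along the channel, inward: the carrier is drawn out along -x; z up. Plate: x -240 to +210, y -170 to +150 mm. Two wear strips bear the carrier at z 18 mm, in the channel and before it to x -230.
- mouth (a point): Middle of the mouth of the aluminium channel, at wear-strip height, station axes. The channel runs 250 mm inward from here, 123 mm wide, open on top between two lips (inner edges 49 mm either side of centre, tops 35.5 mm above the bench). The carrier has 1.5 mm play each side and 1.5 mm under the lips; nothing stops it from being pulled right out.
- ring_light (a point): Centre of the camera's ring light's underside, 141 mm above the bench; 96 mm across, station axes. The camera above it reaches 338 mm; its column, 40 mm square, 317 mm tall, stands 42 mm inward (+x) and 135 mm to the -y side of here.
- carrier: White plastic plate 240 (x) x 120 (y) x 10 mm in the channel, with handle, cam and two nests; 0.37 to 0.53 kg plus two sleeves of 0.2 kg; drags with plain friction, under 12 N. Origin at the centre of its underside, axes as the station's; front edge at x -120 mm. Steel cam at z 20 to 30 mm on its +y side: ramp from (x -90, y 55) to (-60, 75), then flat at y 75 to x 0.
- handle (a point): Middle of the carrier's steel bow handle: a round bar 12 mm thick along the carrier's y, 70 mm clear between its two posts, its axis 34 mm above the carrier's top face and 62 mm above the bench. Free space of 50 mm or more on both sides of the bar (along x). Axes are the carrier's.
- carrier_front (a point): Middle of the carrier's front edge, at its underside, 20 mm in front of the handle bar. Axes are the carrier's.
- unload_band (a point): Middle of the yellow band, 46 mm wide along the channel, painted across the base plate and its wear strips in front of the channel, 120 mm in front of the mouth; here at the height of the wear strips. Axes are the station's.
- roller_lever (a joint): Angle (rad) of the limit switch's 35 mm lever with the red roller, on an upright pivot beside the channel. 0 = sprung to rest; the cam pushes the roller outward (station +y) and the angle grows to about 0.5. Tripped above 0.35. Light spring, 2 to 3 N at the roller. With the carrier's front edge over the yellow band the roller stands on the cam's flat.
- roller (a point): Centre of the red roller, 18 mm across, 44 mm above the bench; at rest 17 mm in front of the mouth and 71 mm to the station's +y side. The blue switch body lies beside the channel at y 84 to 118 mm; the lever's top is at 60 mm.
- sleeve_a: Steel gear sleeve, a ring 58 mm outside, 40 mm inside, 22 mm high, lying round a low boss on the carrier at its x = +20 mm. Origin at the centre of its underside.
- sleeve_b: The same kind of sleeve, on the carrier at its x = +85 mm. Origin at the centre of its underside.
- nest_a (a point): Centre of the first nest, on the carrier's top face, where sleeve_a's origin belongs.
- nest_b (a point): Centre of the second nest, where sleeve_b's origin belongs.
- sleeve_c: A spare sleeve of the same kind standing on the station's base plate, on the -y side of the channel in front of its mouth. To be left alone.
- sleeve_d: A sleeve standing on the bench at the left. To be left alone.
- sleeve_e: A sleeve standing on the bench at the left. To be left alone.
- shaft_a: Piston shaft, 42 mm across its collar and 95 mm tall, upright in a holder block at the right. To be left alone.
- shaft_b: The second piston shaft in the same block. To be left alone.
- scanner: Black and yellow hand scanner in its yellow cradle in the red-taped field at the right, about 110 mm tall. To be left alone.
- mouse: Black computer mouse on the bench at the left. To be left alone.

How it is judged:
By the outcome, as a careful person would: the job done as asked, in the order asked, and still so for the second after the job is handed in, with the robot touching nothing.
It also fails if it takes over 35 s, if anything falls off the work surface, if the arm or the gripper's body presses on something with over 40 N, if the wrist force passes 120 N, or if a joint passes its speed limit or range.

## Robot

A 6-joint arm with a two-finger parallel gripper is mounted at the origin on the work surface. World frame = base frame: x ahead of the robot, y to its left, z up, the work surface at z = 0. Lengths are in m, angles in rad, forces in N, time in s.
With the tool pointing down it reaches from about 0.35 to 0.85 m from the base axis. Payload 8.1 kg.
Tool frame: the origin (TCP) lies at the centre of the arm's flange, where the gripper is bolted on; the fingertips stand 186 mm ahead of it and the grasp point (between the pads) lies 167 mm ahead of it (robot.grasp_offset is the distance from the TCP to the grasp point, in m); z points along the fingers, y is the line along which they close (so a half turn about z gives the same grasp; the last joint's range is limited). The gripper opens to 93 mm and grips with 3 to 60 N. Pads are 15 mm wide; open, the fingers measure 128 mm over their backs; the gripper's body (75 mm by 188 mm) begins 65 mm behind the grasp point.
Start: joints at [-1.284, 0.13, 1.488, -0, 1.523, -0.085], TCP at [0.218, -0.559, 0.405] pointing down, gripper open.
Joint ranges: [-2.96, 2.96], [-0.89, 2.26], [0.02, 2.5], [-1.34, 4.48], [0, 2.73], [-2.66, 2.66]. Speed limits (rad/s): [2.39, 2.39, 2.79, 3.14, 3.14, 3.14].

## Interface

Orientations are given as a rotation vector (axis times angle).
In Python, from plant import robot gives the robot as it stands.
- The arm moves only by the tool drive_tool, never from a script. Its argument "moves" is one flat list of numbers, 7 for each row, row after row: the finger opening in mm, from 0 to 93, then the shift along the tool's x, y, z in mm, then the turn, a rotation vector about the tool's x, y, z in degrees. A call has 1 to 8 rows; each row shifts and turns the commanded pose from where the row before left it, along the tool's axes as they then stand; what a row does not reach is not made up. A row lasts 1/10 s, in which the tool goes at most 50 mm and 8.59 degrees, less where a joint would pass 70% of its speed; a pose out of reach is approached as far as the arm can. A call is refused whole if a number of a shift passes 50 or a number of a turn 8.59, either way. A call with a gripper value outside its range is refused whole. The fingers move at their own pace and stop on an object; "grip_force" is the grip in N (left out, the last holds). Time passes only in rows, so rows that do not move let the fingers close. It gives the time, the measured TCP pose, the force, the opening and the grip force at its end, in the units of the state.
- robot.read_state(): the state, without advancing time (a new reading comes with each control period).
- robot.read_camera(name): name is "scene" or "top" or "wrist"; returns a dict with "color" (384x512x3 uint8, red, green, blue), "depth" (384x512 float32, m along the optical axis (not along the pixel's ray), 0 where there is no reading), "mtx" (3x3 intrinsics, pixels), "dist_coeffs" ([k1, k2, p1, p2, k3] as OpenCV has them; the pictures are not rectified), "R" (3x3) and "t" (3): a world point X has camera coordinates R X + t. Camera axes: x right, y down, z forward; pixel columns grow to the right and rows downward; lengths in m; the calibration is good to about 2 mm. A picture is of the moment at which its call begins.
- robot.close_job(): hands the job in; it is judged then, once.
The state is a dict: "t": time; "q": joint angles; "dq": joint speeds; "joint_torque": joint torques, N m; "tool_pos": TCP position; "orientation": TCP orientation; "force": force on the tool from outside, world axes, zero at the start; "wrist_torque": the same for the moment, N m; "opening": finger opening in m; "gripper_force": force on a finger pad.
Only numpy, scipy, OpenCV 4.12 (cv2) and the standard library are available. Lean on these libraries where they do the work, as an engineer would, in place of code of your own. Each camera call takes 0.05 s, during which the arm holds its last target. There are 200 camera calls.

## Working session

There is one attempt and no reset: what is moved stays moved. The work goes in short steps, Python scripts to look and compute and a tool call to move; the robot and the scene stay as the last step left them, time stands still between calls to the robot, and variables do not carry over. Pictures are saved under pics/ and viewed, at most 10 in all, crops included, and the job is handed in when it is done.

Besides the shell and the picture viewer there is one more tool, called after "Request:" by a JSON object that holds its "fn" and its "kwargs". drive_tool: Moves the arm, as the interface text tells. Its arguments: {"type":"object","properties":{"moves":{"type":"array","items":{"type":"number"}},"grip_force":{"type":"number"}},"required":["moves"]}

```bash
mkdir -p pics; ls; cat > h.py <<'E'
import numpy as np, cv2
from plant import robot
def snap(n):
    c=robot.read_camera(n); np.savez('pics/%s.npz'%n,**c); return c
def load(n): return dict(np.load('pics/%s.npz'%n))
def ray(c,uv,z):
    uv=np.array(uv,float).reshape(-1,1,2)
    p=cv2.undistortPoints(uv,c['mtx'],c['dist_coeffs']).reshape(-1,2)
    d=np.c_[p,np.ones(len(p))]@c['R']; o=-c['R'].T@c['t']
    s=(z-o[2])/d[:,2]; return o+d*s[:,None]
def proj(c,X):
    return cv2.projectPoints(np.array(X,float).reshape(-1,1,3),cv2.Rodrigues(c['R'])[0],c['t'],c['mtx'],c['dist_coeffs'])[0].reshape(-1,2)
E
python3 - <<'E'
from h import *
ims=[]
for n in ['top','scene']:
    c=snap(n); cv2.imwrite('pics/%s1.png'%n,cv2.resize(c['color'][:,:,::-1],(800,600),interpolation=cv2.INTER_CUBIC))
    print(n,-c['R'].T@c['t'],c['R'][2])
s=robot.read_state();print(s['t'],s['tool_pos'],s['orientation'],s['force'],s['opening'])
E
```

```text
pics
top [ 0.40887247 -0.10401561  2.05028257] [ 0.08811313  0.00734281 -0.99608341]
scene [0.9263993  0.97218581 1.35065935] [-0.20607344 -0.63045705 -0.74836999]
0.1 [ 0.21793933 -0.55878981  0.40379325] [-3.08582414e+00 -5.80334968e-01  2.68202954e-04] [-0.07220848 -0.33251246  0.35001078] 0.09298853424890526
```

View pics/top1.png

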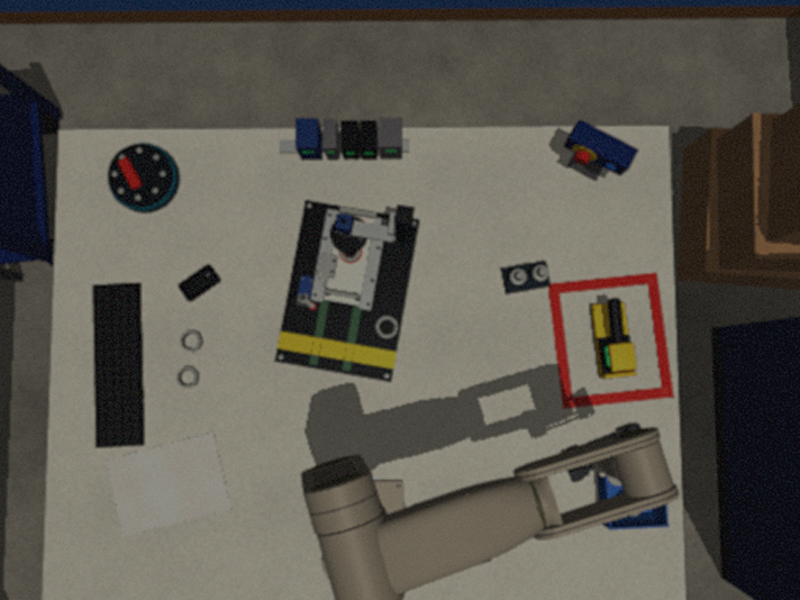

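View pics/scene1.png

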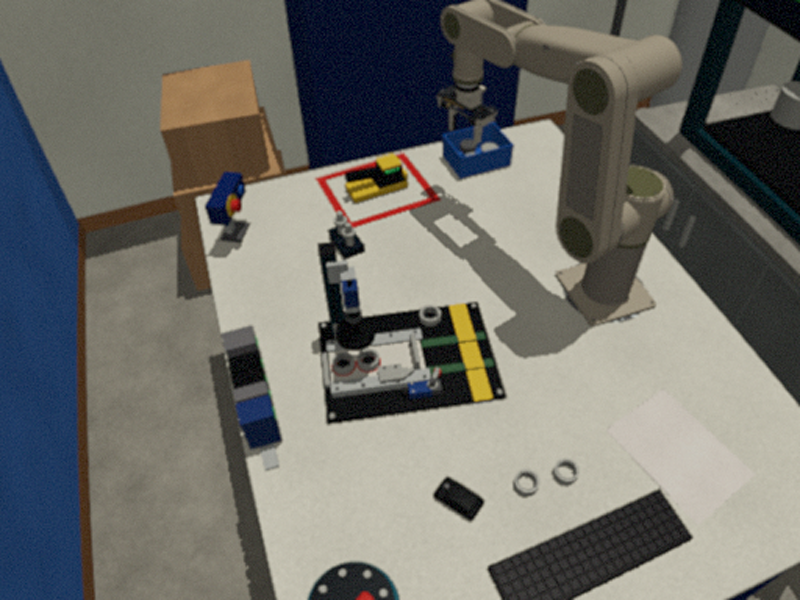

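The top view shows the station plate with corners at about (305,201), (419,218), (391,381) and (276,361). The yellow band is at (337,350) and the handle near (348,300). The arm is clear of it, down right.

```bash
python3 - <<'E'
from h import *
c=load('top')
uv=(np.array([[305,201],[419,218],[391,381],[276,361]])+.5)*.64-.5
W=ray(c,uv,.012)[:,:2]
S=np.array([[.21,.15],[.21,-.17],[-.24,-.17],[-.24,.15]])
z=lambda p:p[:,0]+1j*p[:,1]
a=np.linalg.lstsq(np.c_[z(S),np.ones(4)],z(W),rcond=None)[0]
print('scale',abs(a[0]),'yaw',np.degrees(np.angle(a[0])),'org',a[1])
R=a[0]/abs(a[0])
print('res',np.abs(z(W)-a[1]-R*z(S)))
hsv=cv2.cvtColor(c['color'],cv2.COLOR_RGB2HSV)
m=cv2.inRange(hsv,(20,120,80),(35,255,255)); m[:,330:]=0; m[:190]=0
ct=max(cv2.findContours(m,0,2)[0],key=cv2.contourArea)
b=ray(c,cv2.boxPoints(cv2.minAreaRect(ct)),.014)
print('band st',[(round(v.real,4),round(v.imag,4)) for v in (z(b)-a[1])/R])
s=np.load('pics/scene.npz')
# bar candidates: crop of station, enlarged, both views
cv2.imwrite('pics/crop.png',np.hstack([cv2.resize(c['color'][125:250,170:275,::-1],(400,476),interpolation=2),cv2.resize(s['color'][180:280,195:330,::-1],(400,476*1),interpolation=2)]))
st=robot.read_state();print(cv2.Rodrigues(st['orientation'])[0])
w=robot.read_camera('wrist');T=cv2.Rodrigues(st['orientation'])[0]
print('wrist cam in tool',T.T@(-w['R'].T@w['t']-st['tool_pos']),(w['R']@T)[2])
E
```

```text
scale 0.9904663698702718 yaw -9.707514918503367 org (0.6366770303761101+0.04483172974536881j)
res [0.00440621 0.00170396 0.00356532 0.00328449]
band st [(np.float64(-0.2034), np.float64(0.1507)), (np.float64(-0.1528), np.float64(0.1509)), (np.float64(-0.1558), np.float64(-0.1654)), (np.float64(-0.2062), np.float64(-0.1649))]
[[ 9.31679660e-01  3.63280586e-01 -4.76987138e-04]
 [ 3.63280872e-01 -9.31678276e-01  1.61198781e-03]
 [ 1.41205322e-04 -1.67513656e-03 -9.99998587e-01]]
wrist cam in tool [ 0.07900111 -0.00029933  0.02134174] [-2.82620256e-01 -7.08779940e-04  9.59231614e-01]
```

View pics/crop.png

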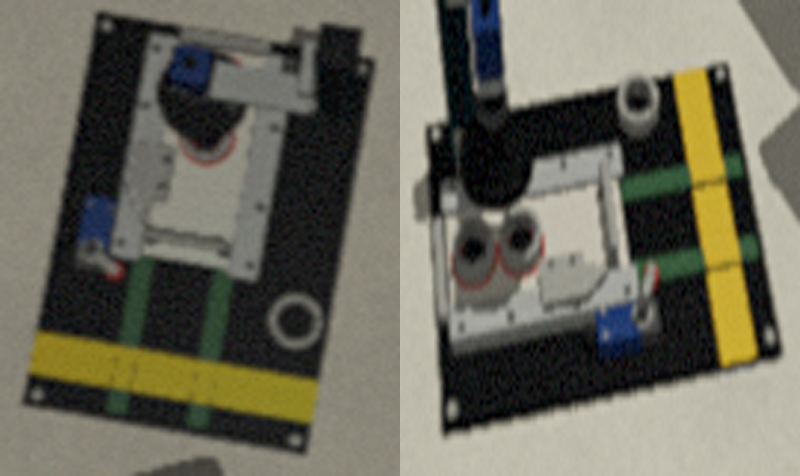

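The crops show the handle bar just inside the mouth, with the top-crop bar at about (190,245) and the black ring light at about (200,95) over the channel. Next I'll work out the clearance from the gripper body to the ring.

```bash
cat >> h.py <<'E'
YAW=np.radians(-10.0); O=np.array([.6367,.0448])
def st(W):
    W=np.atleast_2d(W); e=np.array([np.cos(YAW),np.sin(YAW)]); n=np.array([-e[1],e[0]])
    d=W[:,:2]-O; return np.c_[d@e,d@n,W[:,2]]
def cloud(c):
    v,u=np.nonzero(c['depth']>0); d=c['depth'][v,u]
    p=cv2.undistortPoints(np.c_[u,v].astype(float).reshape(-1,1,2),c['mtx'],c['dist_coeffs']).reshape(-1,2)
    return (np.c_[p*d[:,None],d]-c['t'])@c['R'], np.c_[u,v]
E
python3 - <<'E'
from h import *
np.set_printoptions(precision=3,suppress=True)
for n in ['top','scene']:
    c=load(n);W,uv=cloud(c);P=st(W)
    ins=(abs(P[:,0])<.3)&(abs(P[:,1])<.2)
    r=ins&(P[:,2]>.135)&(P[:,2]<.185)&(P[:,1]>-.07)
    print(n,'ring',r.sum(),np.percentile(P[r],[2,50,98],axis=0) if r.sum() else '')
    h=ins&(P[:,2]>.05)&(P[:,2]<.075)&(abs(P[:,1])<.048)&(P[:,0]<.02)
    print('bar',h.sum(),np.percentile(P[h],[5,50,95],axis=0) if h.sum() else '')
    f=ins&(P[:,2]>.036)&(P[:,2]<.062)&(P[:,1]>.055)&(P[:,0]<-.05)
    print('roller',np.median(P[f],axis=0))
    z=(P[:,2]>.029)&(P[:,2]<.04)&(abs(abs(P[:,1])-.057)<.01)&ins
    print('lips',np.percentile(P[z],[2,50,98],axis=0))
E
```

```text
top ring 236 [[ 0.065 -0.043  0.148]
 [ 0.09  -0.001  0.165]
 [ 0.153  0.044  0.174]]
bar 65 [[-0.039 -0.041  0.054]
 [-0.033  0.005  0.065]
 [ 0.011  0.045  0.072]]
roller [-0.068  0.089  0.048]
lips [[-0.06  -0.067  0.029]
 [ 0.068 -0.051  0.034]
 [ 0.186  0.066  0.04 ]]
scene ring 413 [[ 0.066 -0.032  0.147]
 [ 0.11   0.016  0.165]
 [ 0.153  0.048  0.171]]
bar 66 [[-0.04  -0.036  0.052]
 [-0.034  0.012  0.067]
 [ 0.012  0.046  0.073]]
roller [-0.067  0.099  0.046]
lips [[-0.061 -0.066  0.03 ]
 [ 0.069  0.049  0.036]
 [ 0.186  0.066  0.04 ]]
```

```bash
cat >> h.py <<'E'
from scipy.spatial.transform import Rotation as Ro, Slerp
def goal(G,back,tilt,yaw=None):
    y=YAW if yaw is None else yaw
    X=np.array([np.cos(y),np.sin(y),0]);Y=np.array([-X[1],X[0],0]);Z=np.array([0,0,1.])
    R=Ro.from_matrix(np.c_[Y,X,-Z])*Ro.from_euler('x',-tilt,degrees=True)
    return np.array(G)-R.as_matrix()[:,2]*(robot.grasp_offset+back),R
def W3(p): # station->world
    X=np.array([np.cos(YAW),np.sin(YAW)]);Y=np.array([-X[1],X[0]])
    return np.r_[O+p[0]*X+p[1]*Y,p[2]]
def plan(p1,R1,n,p0=None,R0=None):
    s=robot.read_state()
    p0=s['tool_pos'] if p0 is None else p0; R0=Ro.from_rotvec(s['orientation']) if R0 is None else R0
    dr=(R0.inv()*R1).as_rotvec()
    for i in range(n):
        Ri=R0*Ro.from_rotvec(dr*i/n)
        print(np.round(Ri.inv().apply(p1-p0)/n*1e3,1),np.round(np.degrees(dr/n),2))
E
python3 - <<'E'
from h import *
p,R=goal(W3([-.035,0,.062]),.10,15); print(p,R.as_rotvec())
plan(p,R,16)
E
```

```text
[0.53410043 0.06289107 0.32019197] [2.24512665 1.88388495 0.24801816]
[ 32.5 -29.    5.3] [-0.86  0.48 -3.65]
[ 34.3 -27.    5.1] [-0.86  0.48 -3.65]
[ 35.9 -24.8   5. ] [-0.86  0.48 -3.65]
[ 37.3 -22.6   5. ] [-0.86  0.48 -3.65]
[ 38.7 -20.2   5. ] [-0.86  0.48 -3.65]
[ 39.8 -17.8   5. ] [-0.86  0.48 -3.65]
[ 40.8 -15.3   5.1] [-0.86  0.48 -3.65]
[ 41.7 -12.7   5.3] [-0.86  0.48 -3.65]
[ 42.4 -10.1   5.4] [-0.86  0.48 -3.65]
[42.9 -7.5  5.7] [-0.86  0.48 -3.65]
[43.2 -4.9  5.9] [-0.86  0.48 -3.65]
[43.4 -2.2  6.2] [-0.86  0.48 -3.65]
[43.4  0.5  6.6] [-0.86  0.48 -3.65]
[43.2  3.1  7. ] [-0.86  0.48 -3.65]
[42.9  5.8  7.4] [-0.86  0.48 -3.65]
[42.4  8.4  7.8] [-0.86  0.48 -3.65]
```

Request:
{"fn": "drive_tool", "kwargs": {"moves": [60, 32, -29, 5, -0.9, 0.5, -3.6, 60, 34, -27, 5, -0.9, 0.5, -3.6, 60, 36, -25, 5, -0.9, 0.5, -3.6, 60, 37, -23, 5, -0.9, 0.5, -3.6, 60, 39, -20, 5, -0.9, 0.5, -3.6, 60, 40, -18, 5, -0.9, 0.5, -3.6, 60, 41, -15, 5, -0.9, 0.5, -3.6, 60, 42, -13, 5, -0.9, 0.5, -3.6]}}

```text
t: 0.95
tool_pos: [0.3769, -0.2463, 0.363]
orientation: [2.742, 1.287, 0.139]
force: [0.3, 0.4, -0.5]
opening: 0.0601
gripper_force: 0.0
```

Request:
{"fn": "drive_tool", "kwargs": {"moves": [40, 42, -10, 5, -0.9, 0.5, -3.6, 40, 43, -8, 6, -0.9, 0.5, -3.6, 40, 43, -5, 6, -0.9, 0.5, -3.6, 40, 43, -2, 6, -0.9, 0.5, -3.6, 40, 43, 0, 7, -0.9, 0.5, -3.6, 40, 43, 3, 7, -0.9, 0.5, -3.6, 40, 30, 4, 7, -0.9, 0.5, -3.6, 40, 15, 2, 8, -0.9, 0.5, -3.6]}}

```text
t: 1.75
tool_pos: [0.5187, 0.0262, 0.319]
orientation: [2.243, 1.867, 0.26]
force: [-0.6, -0.2, -0.6]
opening: 0.0401
gripper_force: 0.0
```

Request:
{"fn": "drive_tool", "kwargs": {"moves": [40, 0, 0, 0, 0, 0, 0, 40, 0, 0, 0, 0, 0, 0]}}

```text
t: 1.95
tool_pos: [0.5177, 0.0236, 0.3188]
orientation: [2.249, 1.862, 0.256]
force: [-0.1, -0.6, 0.2]
opening: 0.0401
gripper_force: 0.0
```

```bash
python3 - <<'E'
from h import *
p,R=goal(W3([-.035,0,.062]),.10,15)
plan(p,R,1)
s=robot.read_state();print(s['t'],s['tool_pos'],s['force'],s['opening'])
c=snap('wrist'); cv2.imwrite('pics/w1.png',cv2.resize(c['color'][:,:,::-1],(800,600),interpolation=cv2.INTER_CUBIC))
E
```

```text
[41.7  8.9  1. ] [ 0.69  0.2  -0.73]
1.95 [0.51766625 0.02361532 0.3187669 ] [-0.13211672 -0.60145823  0.21836384] 0.040139737964710494
```

View pics/w1.png

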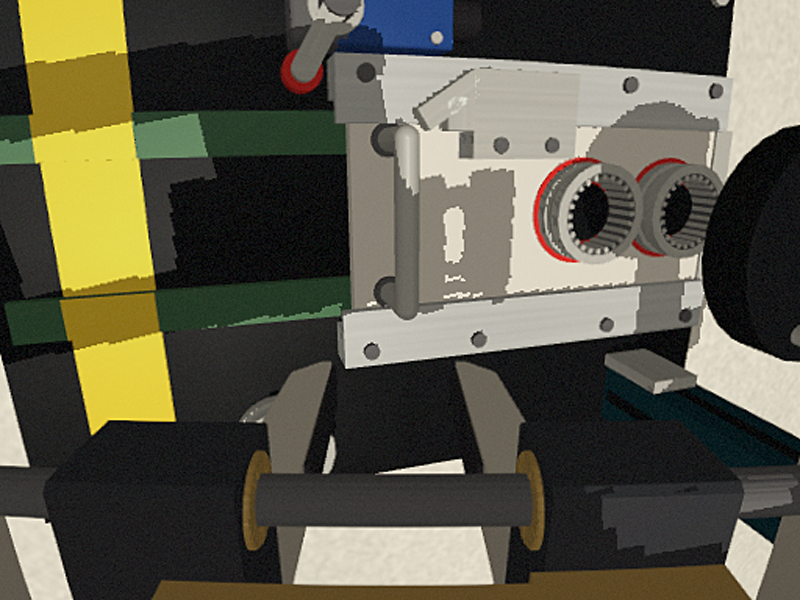

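The wrist view shows the bar from (405,128) to (407,315), the carrier's front edge at about x=350, and lip screws at (372,351) to (685,315) and (366,72) to (716,91). The fingers are short of the bar in y. I'll convert these now.

```bash
python3 - <<'E'
from h import *
np.set_printoptions(precision=4,suppress=True)
c=load('wrist'); k=lambda a:(np.array(a)+.5)*.64-.5
lo=ray(c,k([[372,351],[479,339],[607,324],[685,315]]),.0365)
up=ray(c,k([[366,72],[631,85],[716,91]]),.0365)
for L in (lo,up):
    print('lip yaw',np.degrees(np.polyfit(L[:,0],L[:,1],1)[0].__float__()) and np.degrees(np.arctan(np.polyfit(L[:,0],L[:,1],1)[0])),st(L))
print('bar st',st(ray(c,k([[404,140],[407,300]]),.062)))
print('front',st(ray(c,k([[348,128],[354,300]]),.028)))
print('band',st(ray(c,k([[23,40],[128,40],[75,400],[173,400]]),.012)))
print('lip mouth',st(ray(c,k([[334,54],[330,122],[340,320],[343,367]]),.0355)))
P,uv=cloud(c);Q=st(P)
b=(Q[:,2]>.058)&(Q[:,2]<.072)&(abs(Q[:,1])<.03)&(abs(Q[:,0]+.035)<.03)
print('bar depth',b.sum(),np.percentile(Q[b],[3,50,97],axis=0))
E
```

```text
lip yaw -10.222972066972664 [[-0.0473 -0.0693  0.0365]
 [ 0.0175 -0.0696  0.0365]
 [ 0.1074 -0.0698  0.0365]
 [ 0.1717 -0.0702  0.0365]]
lip yaw -10.291533541001105 [[-0.0468  0.0751  0.0365]
 [ 0.1081  0.0741  0.0365]
 [ 0.1729  0.074   0.0365]]
bar st [[-0.0356  0.0425  0.062 ]
 [-0.0346 -0.0339  0.062 ]]
front [[-0.0549  0.0493  0.028 ]
 [-0.0548 -0.0415  0.028 ]]
band [[-0.2043  0.0933  0.012 ]
 [-0.1573  0.0925  0.012 ]
 [-0.2097 -0.0888  0.012 ]
 [-0.1586 -0.0956  0.012 ]]
lip mouth [[-0.062   0.0831  0.0355]
 [-0.0651  0.0518  0.0355]
 [-0.0643 -0.0498  0.0355]
 [-0.0638 -0.0773  0.0355]]
bar depth 1274 [[-0.0402 -0.0279  0.061 ]
 [-0.036   0.0024  0.0656]
 [-0.0299  0.0282  0.0674]]
```

```bash
python3 - <<'E'
from h import *
G=W3([-.035,.0025,.062]); print(G)
y=np.radians(-10.25)
p,R=goal(G,.10,15,y)
plan(p,R,2)
E
```

```text
[0.60266585 0.05333971 0.062     ]
[22.5  4.3  0.7] [ 0.37  0.07 -0.27]
[22.4  4.4  0.7] [ 0.37  0.07 -0.27]
```

Request:
{"fn": "drive_tool", "kwargs": {"moves": [40, 22.5, 4.4, 0.7, 0.4, 0.1, -0.3, 40, 22.5, 4.4, 0.7, 0.4, 0.1, -0.3, 40, 0, 0, 20, 0, 0, 0, 40, 0, 0, 20, 0, 0, 0, 40, 0, 0, 15, 0, 0, 0, 40, 0, 0, 0, 0, 0, 0, 40, 0, 0, 0, 0, 0, 0]}}

```text
t: 2.7
tool_pos: [0.5489, 0.0631, 0.2673]
orientation: [2.249, 1.881, 0.248]
force: [0.3, -0.5, 0.9]
opening: 0.0398
gripper_force: 0.0
```

```bash
python3 - <<'E'
from h import *
G=W3([-.035,.0025,.062])
p,R=goal(G,.0,15,np.radians(-10.25)); plan(p,R,1)
c=snap('wrist'); cv2.imwrite('pics/w2.png',cv2.resize(c['color'][:,:,::-1],(800,600),interpolation=cv2.INTER_CUBIC))
print(proj(c,G)/.64)
Q=cloud(c)[0];Q=st(Q)
b=(Q[:,2]>.058)&(Q[:,2]<.072)&(abs(Q[:,1])<.03)&(abs(Q[:,0]+.035)<.012)
print('bar depth',b.sum(),np.percentile(Q[b],[3,50,97],axis=0))
E
```

```text
[-0.1 -0.4 45.2] [-0.05 -0.07  0.06]
[[393.41607746 360.00663822]]
bar depth 1726 [[-0.04025142 -0.02809838  0.06076578]
 [-0.03592987  0.00194672  0.06563176]
 [-0.02956782  0.02840517  0.06733691]]
```

View pics/w2.png

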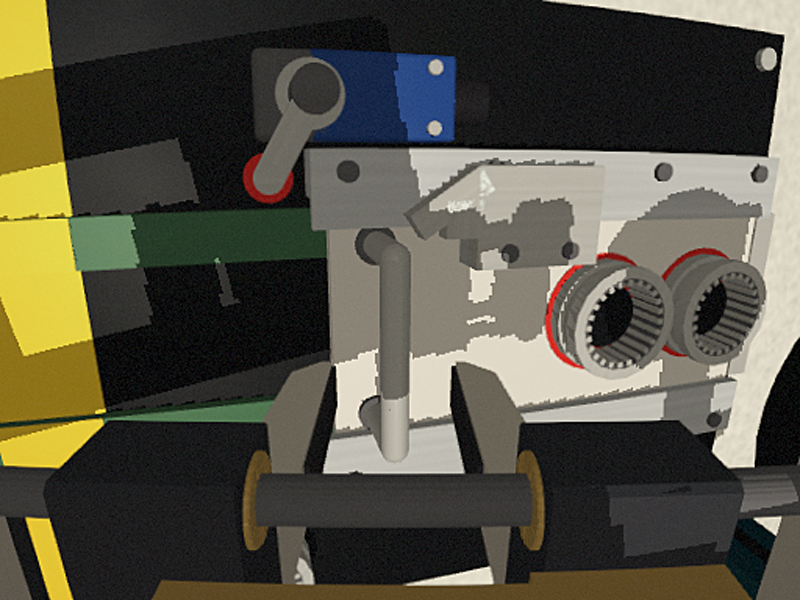

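The bar at (395,250) to (395,455) is centred between the fingers. I'll advance the last stretch and close.

Request:
{"fn": "drive_tool", "kwargs": {"moves": [40, 0, 0, 18, 0, 0, 0, 40, 0, 0, 16, 0, 0, 0, 40, 0, 0, 10, 0, 0, 0, 40, 0, 0, 0, 0, 0, 0], "grip_force": 25}}

```text
t: 3.15
tool_pos: [0.5599, 0.0617, 0.2239]
orientation: [2.248, 1.883, 0.247]
force: [1.0, 0.6, 0.2]
opening: 0.0399
gripper_force: 0.0
```

Request:
{"fn": "drive_tool", "kwargs": {"moves": [25, 0, 0, 0, 0, 0, 0, 14, 0, 0, 0, 0, 0, 0, 8, 0, 0, 0, 0, 0, 0, 8, 0, 0, 0, 0, 0, 0, 8, 0, 0, 0, 0, 0, 0, 8, 0, 0, 0, 0, 0, 0]}}

```text
t: 3.75
tool_pos: [0.5605, 0.0619, 0.2253]
orientation: [2.247, 1.882, 0.25]
force: [-1.3, -0.4, 4.8]
opening: 0.0113
gripper_force: 25.0
```

```bash
python3 - <<'E'
from h import *
s=robot.read_state();R=Ro.from_rotvec(s['orientation']);y=np.radians(-10.25)
print(s['force'],s['wrist_torque'],s['opening'],s['gripper_force'],R.inv().apply([-np.cos(y)*10,-np.sin(y)*10,0]))
p,Rg=goal(W3([-.035,.0025,.062]),.0,15,y); plan(p,Rg,1)
E
```

```text
[-1.30950654 -0.41347845  4.78902127] [-0.00119347  0.09913328  0.02192717] 0.011332040292450538 25.000523328781128 [ 0.02949794 -9.65747406 -2.59467236]
[-0.9 -0.7  1.5] [ 0.04 -0.1   0.15]
```

Request:
{"fn": "drive_tool", "kwargs": {"moves": [8, 0, 0, -1, 0, 0, 0, 8, 0, -2.9, -0.8, 0, 0, 0, 8, 0, -4.8, -1.3, 0, 0, 0, 8, 0, -4.8, -1.3, 0, 0, 0]}}

```text
t: 4.15
tool_pos: [0.5467, 0.0642, 0.2254]
orientation: [2.247, 1.883, 0.248]
force: [2.9, -0.1, -2.6]
opening: 0.011
gripper_force: 25.0
```

Request:
{"fn": "drive_tool", "kwargs": {"moves": [8, 0, -5.8, -1.6, 0, 0, 0, 8, 0, -5.8, -1.6, 0, 0, 0, 8, 0, -5.8, -1.6, 0, 0, 0, 8, 0, -5.8, -1.6, 0, 0, 0, 8, 0, -5.8, -1.6, 0, 0, 0]}}

```text
t: 4.65
tool_pos: [0.5169, 0.0695, 0.2257]
orientation: [2.247, 1.883, 0.248]
force: [3.2, -1.1, -4.5]
opening: 0.0112
gripper_force: 25.0
```

```bash
python3 - <<'E'
from h import *
s=robot.read_state();y=np.radians(-10.25);e=np.array([np.cos(y),np.sin(y),0])
p,Rg=goal(W3([-.035,.0025,.062]),.0,15,y);d=s['tool_pos']-p
print(s['force'],s['opening'],'along',d@e,'lat',d@np.array([-e[1],e[0],0]),d[2])
E
```

```text
[ 3.16617331 -1.09631672 -4.53675121] 0.01117193494702215 along -0.043995733321240314 lat 0.000675437184898403 0.002104405449242175
```

Pull force is low and there is no binding. The tool is lifting slightly, so I'll trim it down while continuing.

Request:
{"fn": "drive_tool", "kwargs": {"moves": [8, 0, -5.8, -0.9, 0, 0, 0, 8, 0, -5.8, -1.5, 0, 0, 0, 8, 0, -5.8, -1.5, 0, 0, 0, 8, 0, -5.8, -1.5, 0, 0, 0, 8, 0, -5.8, -1.5, 0, 0, 0, 8, 0, -5.8, -1.5, 0, 0, 0]}}

```text
t: 5.25
tool_pos: [0.4821, 0.0758, 0.2253]
orientation: [2.247, 1.882, 0.25]
force: [5.0, -0.6, -3.5]
opening: 0.0111
gripper_force: 25.0
```

```bash
python3 - <<'E'
from h import *
s=robot.read_state();y=np.radians(-10.25);e=np.array([np.cos(y),np.sin(y),0])
p,Rg=goal(W3([-.035,.0025,.062]),.0,15,y);d=s['tool_pos']-p
print(s['force'],s['opening'],'along',d@e,'lat',d@np.array([-e[1],e[0],0]),d[2])
E
```

```text
[ 5.00681545 -0.55014581 -3.53802913] 0.011079104143144822 along -0.07930533667205357 lat 0.0006400782317080719 0.0017074588829874282
```

Request:
{"fn": "drive_tool", "kwargs": {"moves": [8, 0, -6.8, -1.5, 0, 0, 0, 8, 0, -6.8, -1.8, 0, 0, 0, 8, 0, -6.8, -1.8, 0, 0, 0, 8, 0, -6.8, -1.8, 0, 0, 0, 8, 0, -6.8, -1.8, 0, 0, 0, 8, 0, -4.8, -1.3, 0, 0, 0, 8, 0, -2.9, -0.8, 0, 0, 0, 8, 0, 0, 0, 0, 0, 0]}}

```text
t: 6.05
tool_pos: [0.4398, 0.0833, 0.2253]
orientation: [2.247, 1.882, 0.249]
force: [-1.2, -1.2, 4.9]
opening: 0.0111
gripper_force: 25.0
```

```bash
python3 - <<'E'
from h import *
s=robot.read_state();y=np.radians(-10.25);e=np.array([np.cos(y),np.sin(y),0])
p,Rg=goal(W3([-.035,.0025,.062]),.0,15,y);d=s['tool_pos']-p
print(s['force'],s['opening'],'along',d@e,'lat',d@np.array([-e[1],e[0],0]),d[2])
c=snap('wrist'); cv2.imwrite('pics/w3.png',cv2.resize(c['color'][:,:,::-1],(800,600),interpolation=cv2.INTER_CUBIC))
E
```

```text
[-1.201085   -1.16622614  4.92832839] 0.011062230086926224 along -0.12228092579343391 lat 0.000518699246931163 0.0016507979810001239
```

View pics/w3.png

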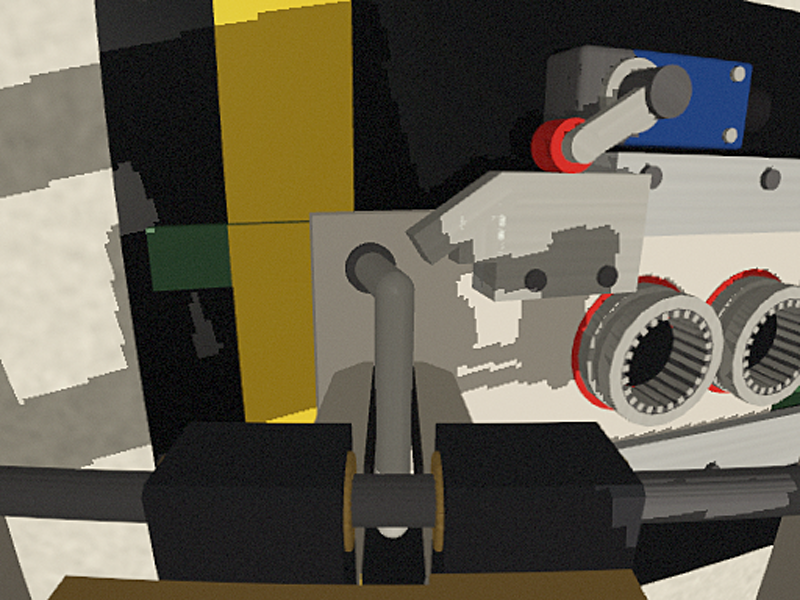

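The front edge (x≈313) stands over the band (225 to 352), the roller at (560,145) is on the cam's flat, and the sleeves are in their nests. I'll make a last 5 mm centring pull, then let go.

Request:
{"fn": "drive_tool", "kwargs": {"moves": [8, 0, -2.4, -0.9, 0, 0, 0, 8, 0, -2.4, -0.9, 0, 0, 0, 8, 0, 0, 0, 0, 0, 0, 8, 0, 0, 0, 0, 0, 0]}}

```text
t: 6.5
tool_pos: [0.4349, 0.0842, 0.2253]
orientation: [2.247, 1.883, 0.248]
force: [0.6, -1.0, 4.2]
opening: 0.0109
gripper_force: 25.0
```

Request:
{"fn": "drive_tool", "kwargs": {"moves": [15, 0, 0, 0, 0, 0, 0, 25, 0, 0, 0, 0, 0, 0, 35, 0, 0, 0, 0, 0, 0, 40, 0, 0, 0, 0, 0, 0, 40, 0, 0, 0, 0, 0, 0]}}

```text
t: 7.0
tool_pos: [0.4348, 0.0842, 0.2249]
orientation: [2.247, 1.883, 0.248]
force: [0.8, -0.1, 0.1]
opening: 0.0386
gripper_force: 0.0
```

Request:
{"fn": "drive_tool", "kwargs": {"moves": [40, 0, 0, -10, 0, 0, 0, 40, 0, 0, -20, 0, 0, 0, 40, 0, 0, -25, 0, 0, 0, 40, 0, 0, -25, 0, 0, 0, 40, 0, 0, -20, 0, 0, 0, 40, 0, 0, -10, 0, 0, 0, 40, 0, 0, 0, 0, 0, 0, 40, 0, 0, 0, 0, 0, 0]}}

```text
t: 7.8
tool_pos: [0.4068, 0.089, 0.3309]
orientation: [2.247, 1.883, 0.248]
force: [-0.8, 0.1, -0.4]
opening: 0.04
gripper_force: 0.0
```

```bash
python3 - <<'E'
from h import *
s=robot.read_state();print(s['t'],s['force'],s['opening'],s['tool_pos'])
c=snap('wrist'); cv2.imwrite('pics/w4.png',cv2.resize(c['color'][:,:,::-1],(800,600),interpolation=cv2.INTER_CUBIC))
E
```

```text
7.8 [-0.76090205  0.08304275 -0.41058617] 0.0399582673648671 [0.40677203 0.08902852 0.33091531]
```

View pics/w4.png

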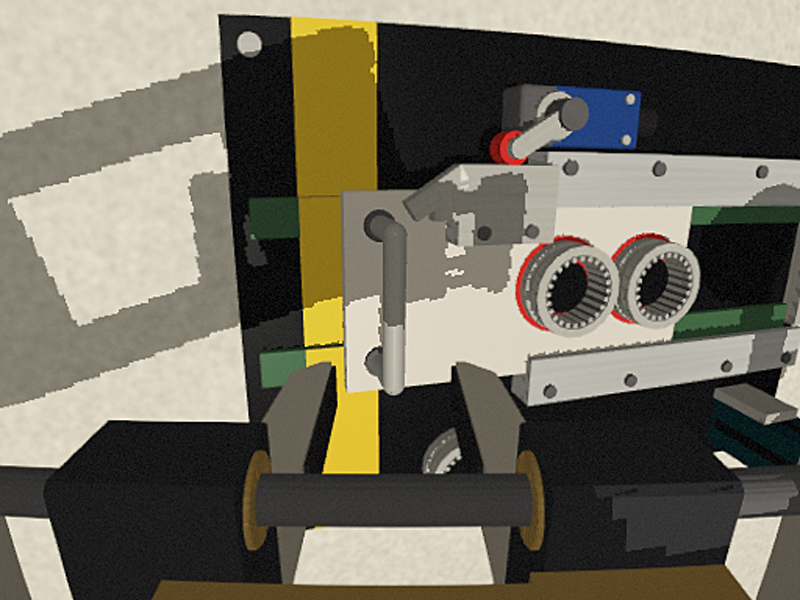

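The carrier rests free in the channel with its front edge (x≈344) over the band (293 to 378). The roller (508,148) is held on the cam flat and the sleeves at (570,288) and (657,283) are seated. I'll check the numbers and hand in.

```bash
python3 - <<'E'
from h import *
c=load('wrist');k=lambda a:(np.array(a)+.5)*.64-.5
f=st(ray(c,k([[343,200],[346,385]]),.028));b=st(ray(c,k([[293,60],[377,60],[378,450]]),.012))
Q=st(cloud(c)[0]);d=(Q[:,2]>.045)&(Q[:,2]<.054)&(abs(Q[:,1])<.035)&(Q[:,0]>-.08)
print(f,b,np.percentile(Q[d],[2,98],axis=0))
if all(abs(f[:,0]+.182)<.012): print(robot.close_job())
E
```

```text
[[-0.18168862  0.05825875  0.028     ]
 [-0.18304352 -0.05145738  0.028     ]] [[-0.20408287  0.13150942  0.012     ]
 [-0.15824817  0.13301139  0.012     ]
 [-0.16006504 -0.10987015  0.012     ]] [[-0.07027834 -0.0254175   0.04535236]
 [ 0.04731198  0.02975231  0.04972955]]
the job is handed in; nothing more can be done
None
```

The carrier is drawn out and released, resting in the channel with its front edge within about 1 mm of the middle of the yellow band, the roller lever held aside on the cam's flat and both sleeves seated; it never bound, nothing else was touched as far as I saw, and the job was handed in at about 8 s (no verdict was returned).

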